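Lay the relief valve down in the nozzle pen and shut its gate

ROBOT

A 6-joint arm with a two-finger parallel gripper is mounted at the origin on the work surface. World frame = base frame: x ahead of the robot, y to its left, z up, the work surface at z = 0. Lengths are in m, angles in rad, forces in N, time in s.
With the tool pointing down it reaches from about 0.25 to 0.8 m from the base axis. Payload 3.9 kg.
Tool frame: the origin (TCP) lies at the very end of the fingers, on their centre line; the grasp point (between the pads) lies 19 mm behind it (robot.hold_point_z is the distance from the TCP to the grasp point, in m); z points along the fingers, y is the line along which they close (so a half turn about z gives the same grasp; the last joint's range is limited). The gripper opens to 85 mm and grips with 20 to 120 N. Pads are 22 mm wide; open, the fingers measure 114 mm over their backs; the gripper's body (76 mm by 85 mm) begins 54 mm behind the grasp point. The pads swing forward as they close: fully open they stand 13 mm farther back than shut.
Start: joints at [1.182, 0.26, -0.138, 1.173, 0, 1.571], TCP at [0.199, 0.486, 0.231] pointing down, gripper open.
Joint ranges: [-2.78, 2.78], [-0.83, 1.72], [-1.28, 1.37], [-1.9, 2.12], [-1.57, 1.48], [-3.14, 3.14]. Speed limits (rad/s): [2.57, 2.57, 3.14, 3.14, 3.14, 3.14].

INTERFACE

Orientations are given as a unit quaternion [w, x, y, z].
In Python, from bench import robot, optics, finish_job gives the robot as it stands.
- The arm moves only by the shell command python3 -m pendant 'ROWS' [FORCE]. ROWS is JSON, a list of rows, each an object with "translation": the shift along the world's x, y, z in units of 25 mm (1.0 is 25 mm), a list of three; "spin": the turn about the world's z in units of 5 degrees (1.0 is 5 degrees); "grip": the opening, from 0 (shut) to 1 (fully open). In form: [{"translation": [tx, ty, tz], "spin": spin, "grip": grip}, ...]. A call has 1 to 20 rows; each row is the pose to reach, as a shift and turn from the pose commanded when the call began; what a row does not reach only later rows make up. A row lasts 1/12 s, in which the tool goes at most 41.7 mm and 7.16 degrees, less where a joint would pass 70% of its speed; a pose out of reach is approached as far as the arm can. A call with a gripper value outside its range is refused whole. The fingers move at their own pace and stop on an object; FORCE is the grip in N (left out, the last holds). Time passes only in rows, so rows that repeat a pose let the fingers close. It gives the time, the measured TCP pose, the force, the opening and the grip force at its end, in the units of the state.
- robot.get_obs(): the state, without advancing time (a new reading comes with each control period).
- optics.get_image(name): name is "side" or "top"; returns a dict with "frame" (384x512x3 uint8, blue, green, red), "z_map" (384x512 float32, m along the optical axis (not along the pixel's ray), 0 where there is no reading), "vfov" (degrees; the focal length in pixels is half the picture's height over the tangent of half this angle, whatever the lens; pixels are square), "cx", "cy" (the principal point, pixels), "extrinsics" (4x4, takes a point from camera to world coordinates). Camera axes: x right, y up, looking along -z (the intrinsics and any distortion apply to the point x, -y, -z); pixel columns grow to the right and rows downward; lengths in m; the calibration is good to about 2 mm. A picture is of the moment at which its call begins.
- finish_job(): hands the job in; it is judged then, once.
The state is a dict: "clock": time; "joints": joint angles; "joint_velocities": joint speeds; "joint_torque": joint torques, N m; "position": TCP position; "ee_rot": TCP orientation; "contact_force": force on the tool from outside, world axes, zero at the start; "torque": the same for the moment, N m; "finger_gap": opening from 0.0 (shut) to 1.0 (fully open); "grasp_force": force on a finger pad.
Only numpy, scipy, OpenCV 4.12 (cv2) and the standard library are available. Lean on these libraries where they do the work, as an engineer would, in place of code of your own. Each camera call takes 0.05 s, during which the arm holds its last target. There are 200 camera calls.

TASK

A bronze pressure relief valve has been left standing on end in the gateway of the green nozzle pen, where it keeps the steel gate from closing. Without grasping or lifting anything, push it over with the fingertips so that it lies on its side inside the pen, and only then push the gate fully shut. Push lightly, and leave the blue tips and the black elbow standing where they are.

Things in the scene. Friction and masses are not known exactly. Their poses are not given: they have to be found in the camera images.
- pen: green steel tray pen, fixed. Origin on the bench at mid-gateway on the gate line; x points into the pen, y left, z up. Floor 6 mm thick, x -35 (flat sill before the gate) to 170 mm. Walls 5 mm thick, tops at 46 mm: inner faces at x = 165 and y = +-138; front walls on x = 0 from |y| 75 to 143, gateway between. Slim posts at y = +-75, 54 mm high
- gate (a joint): angle of the steel gate about its vertical hinge, rad: 0 = shut (in line with the front walls, at its stop), growing as the free end swings out towards the pen's -x, at most 1.6. Starts 0.9 to 1.35; stays where left (0.04 N m friction, no spring or latch)
- gate_hinge (a point): on the gate's hinge axis at its lower edge, 9 mm above the bench; x = 0, y = +70 mm in the pen's frame. At joint angle a the gate runs from here along (-sin a, -cos a), outer face towards (-cos a, +sin a) in the pen's x, y. Panel 6 mm thick (axis in its mid-plane), 138 mm long, 9 to 51 mm above the bench, a 10 mm round bead on top
- gate_end (a point): upper corner of the gate at its free end, 138 mm from the hinge axis, 51 mm above the bench
- valve: loose bronze relief valve, 85 mm tall, 0.22 kg, first standing astride the gate line. Origin: centre of its underside, z along its axis to the cap. Hex foot 32 mm across flats, 14 high; neck 22 wide; hex bonnet 26 across flats, 44 to 68 mm up; cap 18 wide to 85. Outlet stub 14 wide reaches 22 mm along its -x at height 30 (first towards the robot). Tips about its foot's edge, lies on its flats
- valve_mid (a point): middle of the valve, on its axis 42.5 mm above its underside
- valve_top (a point): centre of the valve's cap, on its axis 85 mm above its underside
- tip1: one of three alike blue hollow-cone nozzle tips, a bystander: 24 mm across, 24 mm tall, 15 g, standing loose in a side corner of the pen; origin at the centre of its underside, z up
- tip2: one of three alike blue hollow-cone nozzle tips, a bystander: 24 mm across, 24 mm tall, 15 g, standing loose in a side corner of the pen; origin at the centre of its underside, z up
- tip3: one of three alike blue hollow-cone nozzle tips, a bystander: 24 mm across, 24 mm tall, 15 g, standing loose in a side corner of the pen; origin at the centre of its underside, z up
- elbow: black plastic swivel elbow, a bystander: round foot 28 mm across, 40 mm tall, with an arm reaching 18 mm along its -x at 30 mm height, 30 g, standing loose in a side corner of the pen; origin at the centre of its underside, z up

How it is judged:
On the way, in this order (a step that is already met when the one before it is completed fails the run):
1. the valve lies on its side inside the pen while the gate is still open (by more than 0.5 rad) (angle between valve's own z axis and vertical above 1.3 rad and x of valve in the frame of pen between 0.003 and 0.165 m and y of valve in the frame of pen between -0.138 and 0.138 m and height (world z) of each of valve, valve_top below 0.04 m and x of valve_top in the frame of pen between 0.003 and 0.165 m and y of valve_top in the frame of pen between -0.138 and 0.138 m and value of joint gate above 0.5 rad), for 0.3 s.
2. the gate is pushed shut (value of joint gate below 0.06 rad), for 0.2 s.
At the end, for the whole second after the job is handed in: The valve lies at rest on its side (tilt over 1.3 rad, both ends below 40 mm), both ends of its axis inside the pen behind the gate line; the gate is shut within 0.06 rad; the blue tips and the elbow stand upright within 20 mm of where they began (angle between valve's own z axis and vertical above 1.3 rad and x of valve in the frame of pen between 0.003 and 0.165 m and y of valve in the frame of pen between -0.138 and 0.138 m and height (world z) of each of valve, valve_top below 0.04 m and x of valve_top in the frame of pen between 0.003 and 0.165 m and y of valve_top in the frame of pen between -0.138 and 0.138 m and value of joint gate below 0.06 rad and linear speed of valve below 0.02 m/s and distance of each of tip1, tip2, tip3, elbow from where it was at the start of the episode below 0.02 m and angle between each of tip1, tip2, tip3, elbow's own z axis and vertical below 0.3 rad); the robot touches nothing.
It fails at once if the valve is lifted (its middle more than 80 mm above the bench; tipping takes it to about 52 mm) (height (world z) of valve_mid above 0.08 m).
It fails at once if the valve is squeezed or pushed hard (more than 25 N between fingers and valve) (contact force between the fingers and valve above 25 N).
It fails at once if the gate is gripped or pushed hard (more than 35 N between fingers and gate) (contact force between the fingers and gate above 35 N).
It fails at once if a blue tip or the elbow is pushed away or knocked over (distance of any of tip1, tip2, tip3, elbow from where it was at the start of the episode above 0.02 m or angle between any of tip1, tip2, tip3, elbow's own z axis and vertical above 0.5 rad).
It also fails if it takes over 40 s, if anything falls off the work surface, if the arm or the gripper's body presses on something with over 40 N, if the wrist force passes 120 N, or if a joint passes its speed limit or range.

## Working session

There is one attempt and no reset: what is moved stays moved. The work goes in short steps, Python scripts to look and compute and a shell command to move; the robot and the scene stay as the last step left them, time stands still between calls to the robot, and variables do not carry over. Pictures are saved under pics/ and viewed, at most 10 in all, crops included, and the job is handed in when it is done.

```bash
mkdir -p pics; cat > h.py <<'E'
import numpy as np, cv2
from bench import robot, optics
def grab(n):
    d=optics.get_image(n); cv2.imwrite(f'pics/tmp_{n}.png',d['frame']); np.savez(f'{n}.npz',**d); return d
def cloud(d):
    z=d['z_map']; h,w=z.shape; f=h/2/np.tan(np.radians(float(d['vfov']))/2)
    v,u=np.mgrid[:h,:w]; P=np.stack([(u-d['cx'])/f*z,-(v-d['cy'])/f*z,-z],-1)
    E=d['extrinsics']; W=P@E[:3,:3].T+E[:3,3]; W[z<=0]=np.nan; return W
E
python3 - <<'E'
from h import *
ims=[]
for n in('side','top'):
    d=grab(n); print(n,[k for k in d],d['vfov'],d['cx'],d['cy'],np.round(d['extrinsics'],3).tolist())
    cv2.imwrite(f'pics/a_{n}.png',cv2.resize(d['frame'],(800,600)))
print(robot.get_obs())
E
```

```text
side ['frame', 'z_map', 'vfov', 'cx', 'cy', 'extrinsics'] 44.191435404810015 255.20190920991848 193.03759708744033 [[-0.81, 0.37, -0.456, 0.313], [-0.587, -0.53, 0.612, 0.491], [-0.015, 0.763, 0.646, 0.584], [0.0, 0.0, 0.0, 1.0]]
top ['frame', 'z_map', 'vfov', 'cx', 'cy', 'extrinsics'] 57.90362655352348 262.60692571372084 196.5954684038647 [[0.024, 1.0, -0.008, 0.629], [-0.999, 0.024, -0.049, 0.008], [-0.049, 0.009, 0.999, 0.8], [0.0, 0.0, 0.0, 1.0]]
{'clock': 0.1, 'joints': array([ 1.18199524e+00,  2.60608902e-01, -1.39209625e-01,  1.17272475e+00,
        2.28350882e-06,  1.57079313e+00]), 'joint_velocities': array([-9.33517737e-04, -8.62291618e-05,  9.23854068e-04, -1.48293264e-04,
       -7.76882378e-04, -2.14584433e-03]), 'joint_torque': array([-5.57744136e-05, -4.06508553e+01,  2.54527938e+01,  1.01599746e-02,
       -3.21501631e-06,  7.92351699e-06]), 'position': array([0.19878595, 0.48525506, 0.23056461]), 'ee_rot': array([-1.69858110e-04,  1.93176767e-01,  9.81163582e-01, -8.56801006e-04]), 'contact_force': array([-0.04737417,  0.61831838,  0.20681178]), 'torque': array([ 0.02757411, -0.02864422,  0.004639  ]), 'grasp_force': 0.0, 'finger_gap': 1.0015318231161594}
```

View pics/a_top.png

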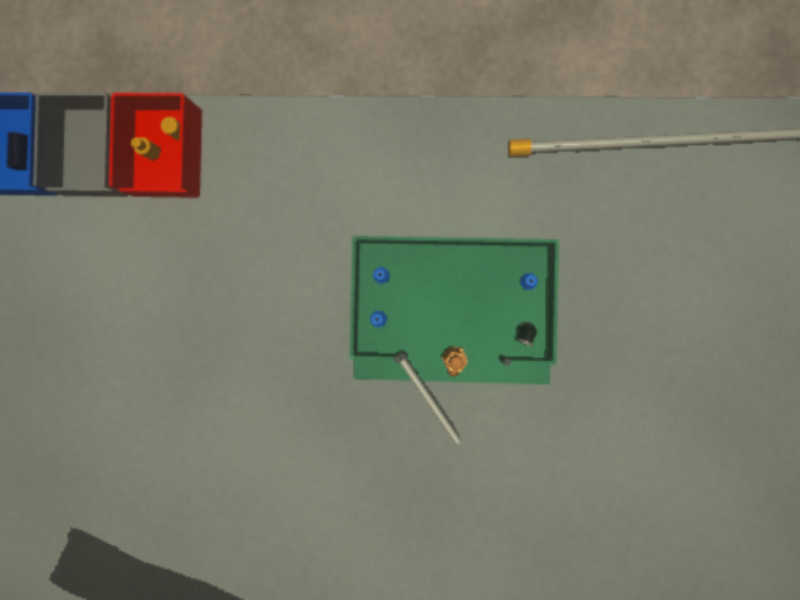

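View pics/a_side.png

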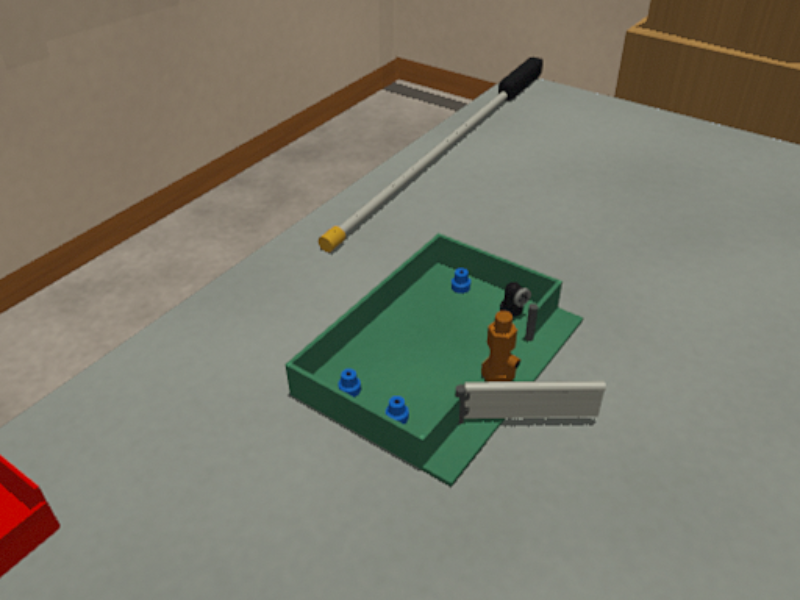

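The top view (800-px scale) shows the hinge at (402,357), the gate end at (458,440), the valve cap at (455,365), the tips at (381,275), (378,319) and (529,281), and the elbow at (525,333). The side view agrees: the valve is standing and the gate is open about 1 rad. Next I'll turn these into positions.

```bash
cat > m.py <<'E'
from h import *
from scipy.optimize import least_squares
def measure(pen=None):
    C=[];H=[]
    for n in('top','side'):
        d=np.load(n+'.npz'); W=cloud(d).reshape(-1,3); h=cv2.cvtColor(d['frame'],cv2.COLOR_BGR2HSV).reshape(-1,3).astype(int)
        k=(abs(W[:,0]-.55)<.3)&(abs(W[:,1])<.3)&(W[:,2]<.12); C.append(W[k]);H.append(h[k])
    for W,h,n in zip(C,H,('top','side')):
        g=(h[:,0]>50)&(h[:,0]<90)&(h[:,1]>90)
        w=W[g&(W[:,2]>.042)&(W[:,2]<.05)]
        r=cv2.minAreaRect((W[g&(W[:,2]>.03)][:,:2]*1000).astype(np.float32))
        print(n,'pen rect mm',r,'walltop z',np.median(w[:,2]),len(w), 'floor z',np.median(W[g][:,2]))
        o=(h[:,0]>5)&(h[:,0]<22)&(h[:,1]>120)
        V=W[o]; print(' valve n',len(V),'med',np.median(V,0).round(4),'zmax',V[:,2].max().round(4),'cap',np.median(V[V[:,2]>.083],0).round(4),V[V[:,2]>.083][:,:2].min(0).round(4),V[V[:,2]>.083][:,:2].max(0).round(4),'range',V.min(0).round(3),V.max(0).round(3))
        b=(h[:,0]>100)&(h[:,0]<125)&(h[:,1]>120)
        B=W[b].astype(np.float32)
        if len(B)>30:
            _,l,c=cv2.kmeans(B,3,None,(3,50,1e-5),5,cv2.KMEANS_PP_CENTERS); print(' tips',c.round(3).tolist())
        s=(h[:,1]<50)&(h[:,2]>120)&(W[:,2]>.045)&(W[:,2]<.07)
        S=W[s]
        if len(S)>10:
            c=S.mean(0);u=np.linalg.svd(S[:,:2]-c[:2],full_matrices=False)[2][0]; t=(S[:,:2]-c[:2])@u
            print(' gate bead ends',(c[:2]+t.min()*u).round(4),(c[:2]+t.max()*u).round(4),'z',S[:,2].max().round(4),len(S))
        k=(h[:,2]<60)&(W[:,2]>.02); K=W[k]
        print(' dark',len(K),K.min(0).round(3),K.max(0).round(3),np.median(K[K[:,2]<.042],0).round(3), 'posts',K[K[:,2]>.048].round(3)[::6].tolist())
if __name__=='__main__': measure()
E
python3 m.py
```

```text
top pen rect mm ((647.2976684570312, -13.843841552734375), (171.0525360107422, 284.4105529785156), 0.13028143346309662) walltop z 0.04636597443856172 704 floor z 0.00665496371822516
 valve n 194 med [ 0.5661 -0.0169  0.0746] zmax 0.0954 cap [ 0.564  -0.0172  0.0911] [ 0.5558 -0.0252] [ 0.5722 -0.0108] range [ 0.544 -0.036  0.007] [ 0.58  -0.001  0.095]
 tips [[0.6179999709129333, 0.09200000017881393, 0.024000000208616257], [0.6769999861717224, -0.11999999731779099, 0.024000000208616257], [0.6809999942779541, 0.09000000357627869, 0.024000000208616257]]
 gate bead ends [0.7133 0.1574] [ 0.4531 -0.025 ] z 0.0589 269
 dark 233 [ 0.565 -0.152  0.02 ] [0.729 0.125 0.055] [ 0.628 -0.151  0.03 ] posts [[0.599, -0.118, 0.048]]
side pen rect mm ((635.3330078125, -14.3382568359375), (289.11749267578125, 193.8586883544922), 89.96642303466797) walltop z 0.045266244787176224 1305 floor z 0.006593461835928682
 valve n 758 med [ 0.5573 -0.0108  0.0522] zmax 0.0929 cap [ 0.5602 -0.0148  0.0898] [ 0.552  -0.0277] [ 0.5683 -0.0089] range [ 0.539 -0.114  0.004] [0.68  0.094 0.093]
 tips [[0.6129999756813049, 0.09399999678134918, 0.02199999988079071], [0.6710000038146973, -0.11999999731779099, 0.01899999938905239], [0.6759999990463257, 0.09200000017881393, 0.020999999716877937]]
 gate bead ends [0.5587 0.0546] [ 0.4497 -0.0259] z 0.0578 409
 dark 1667 [ 0.538 -0.156  0.02 ] [0.73  0.13  0.087] [ 0.608 -0.053  0.033] posts [[0.563, -0.085, 0.054], [0.563, -0.085, 0.05], [0.557, -0.086, 0.05], [0.563, 0.064, 0.054], [0.558, 0.061, 0.052], [0.557, 0.062, 0.051], [0.557, 0.062, 0.049]]
```

```bash
python3 -m pendant '[{"translation":[6,-10,0],"spin":2,"grip":0},{"translation":[6,-10,0],"spin":2,"grip":0},{"translation":[6,-10,0],"spin":2,"grip":0},{"translation":[6,-10,0],"spin":2,"grip":0},{"translation":[6,-10,0],"spin":2,"grip":0},{"translation":[6,-10,0],"spin":2,"grip":0},{"translation":[6,-10,0],"spin":2,"grip":0},{"translation":[12,-20.1,0],"spin":4.46,"grip":0},{"translation":[12,-20.1,0],"spin":4.46,"grip":0},{"translation":[12,-20.1,0],"spin":4.46,"grip":0},{"translation":[12,-20.1,0],"spin":4.46,"grip":0},{"translation":[12,-20.1,0],"spin":4.46,"grip":0},{"translation":[12,-20.1,0],"spin":4.46,"grip":0},{"translation":[12,-20.1,0],"spin":4.46,"grip":0},{"translation":[12,-20.1,0],"spin":4.46,"grip":0},{"translation":[12,-20.1,0],"spin":4.46,"grip":0},{"translation":[12,-20.1,0],"spin":4.46,"grip":0},{"translation":[12,-20.1,0],"spin":4.46,"grip":0}]' 20
```

```text
clock: 1.6
position: [0.4981, -0.0161, 0.2309]
ee_rot: [-0.001, -0.0, 1.0, 0.0]
contact_force: [0.1, 0.5, -0.2]
finger_gap: -0.004
grasp_force: 0.0
```

```bash
python3 -m pendant '[{"translation":[0,0,-1.5],"spin":0,"grip":0},{"translation":[0,0,-3],"spin":0,"grip":0},{"translation":[0,0,-4.5],"spin":0,"grip":0},{"translation":[0,0,-5.5],"spin":0,"grip":0},{"translation":[0,0,-6.1],"spin":0,"grip":0},{"translation":[0.5,0,-6.1],"spin":0,"grip":0},{"translation":[0.9,0,-6.1],"spin":0,"grip":0},{"translation":[0.9,0,-6.1],"spin":0,"grip":0},{"translation":[0.9,0,-6.1],"spin":0,"grip":0}]' && python3 - <<'E'
from h import *
a=grab('top')['frame'];b=grab('side')['frame']
a=cv2.resize(a[190:290,200:370],None,fx=2.35,fy=2.35,interpolation=2)
b=cv2.resize(b[150:290,240:400],None,fx=2.5,fy=2.5,interpolation=2)
o=np.zeros((350,800,3),np.uint8);o[:a.shape[0],:a.shape[1]]=a[:,:400];o[:350,400:]=b[:350]
cv2.imwrite('pics/b.png',o)
E
```

```text
clock: 2.35
position: [0.5226, -0.0158, 0.0797]
ee_rot: [0.001, -0.001, 1.0, 0.0]
contact_force: [0.2, 1.3, -0.0]
finger_gap: 0.002
grasp_force: 0.0
```

View pics/b.png

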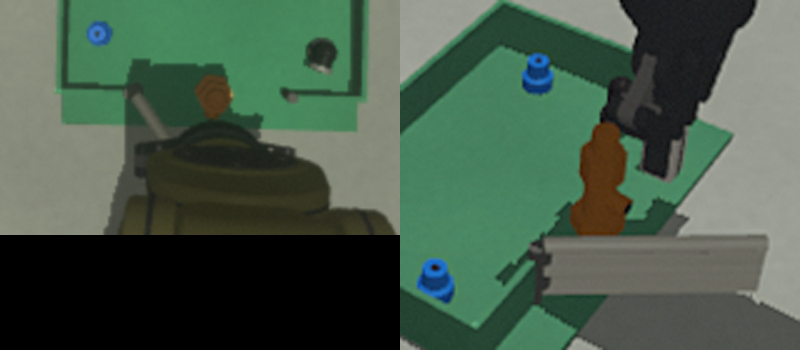

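The fingertips, near (660,170) in the side half, are behind the cap at (605,130), clear of both the gate and the outlet stub. I'll push slowly.

```bash
python3 -m pendant '[{"translation":[0.15,0,0],"spin":0,"grip":0},{"translation":[0.3,0,0],"spin":0,"grip":0},{"translation":[0.45,0,0],"spin":0,"grip":0},{"translation":[0.6,0,0],"spin":0,"grip":0},{"translation":[0.7,0,0],"spin":0,"grip":0},{"translation":[0.8,0,0],"spin":0,"grip":0},{"translation":[0.9,0,0],"spin":0,"grip":0},{"translation":[1.0,0,0],"spin":0,"grip":0},{"translation":[1.1,0,0],"spin":0,"grip":0},{"translation":[1.2,0,0],"spin":0,"grip":0},{"translation":[1.3,0,0],"spin":0,"grip":0},{"translation":[1.4,0,0],"spin":0,"grip":0},{"translation":[1.5,0,0],"spin":0,"grip":0}]' && python3 - <<'E'
from h import *
b=grab('side')['frame']
cv2.imwrite('pics/c.png',cv2.resize(b[150:290,240:400],None,fx=2.5,fy=2.5,interpolation=2))
E
```

```text
clock: 3.53
position: [0.5593, -0.0167, 0.0788]
ee_rot: [0.0, -0.0, 1.0, -0.0]
contact_force: [-0.9, 0.6, -0.6]
finger_gap: -0.0
grasp_force: 0.2
```

View pics/c.png

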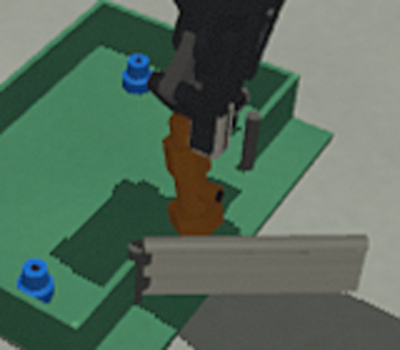

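The valve is tipping into the pen: its cap, near (180,120), now leans away from its foot at (195,215). I'll keep pushing.

```bash
python3 -m pendant '[{"translation":[0.1,0,0],"spin":0,"grip":0},{"translation":[0.2,0,0],"spin":0,"grip":0},{"translation":[0.3,0,0],"spin":0,"grip":0},{"translation":[0.4,0,0],"spin":0,"grip":0},{"translation":[0.5,0,0],"spin":0,"grip":0},{"translation":[0.6,0,0],"spin":0,"grip":0},{"translation":[0.7,0,0],"spin":0,"grip":0},{"translation":[0.8,0,0],"spin":0,"grip":0},{"translation":[0.9,0,0],"spin":0,"grip":0},{"translation":[1.0,0,0],"spin":0,"grip":0},{"translation":[1.1,0,0],"spin":0,"grip":0},{"translation":[1.1,0,0],"spin":0,"grip":0},{"translation":[1.1,0,0],"spin":0,"grip":0},{"translation":[0,0,0.5],"spin":0,"grip":0},{"translation":[-1.5,0,0.5],"spin":0,"grip":0},{"translation":[-3,0,0.5],"spin":0,"grip":0},{"translation":[-4,0,0.5],"spin":0,"grip":0},{"translation":[-4,0,0.5],"spin":0,"grip":0}]' && python3 - <<'E'
from h import *
a=grab('top')['frame'];b=grab('side')['frame']
a=cv2.resize(a[140:290,200:370],None,fx=2.35,fy=2.35,interpolation=2)
b=cv2.resize(b[150:290,240:400],None,fx=2.5,fy=2.5,interpolation=2)
o=np.zeros((360,800,3),np.uint8);o[:a.shape[0],:399]=a[:360,:399];o[:350,400:]=b[:350]
cv2.imwrite('pics/d.png',o)
E
python3 m.py | grep -E "top|side|valve|gate"
```

```text
clock: 5.08
position: [0.4502, -0.0164, 0.09]
ee_rot: [-0.005, -0.0, 1.0, 0.0]
contact_force: [-0.7, 0.1, -0.3]
finger_gap: -0.001
grasp_force: 0.0
top pen rect mm ((647.3626098632812, -13.893051147460938), (171.25787353515625, 284.11676025390625), 0.1802663803100586) walltop z 0.04609067653211252 701 floor z 0.006624610439001977
  return _methods._mean(a, axis=axis, dtype=dtype,
  ret = um.true_divide(
Traceback (most recent call last):
  File "m.py", line 26, in <module>
    if __name__=='__main__': measure()
                             ~~~~~~~^^
  File "m.py", line 14, in measure
    V=W[o]; print(' valve n',len(V),'med',np.median(V,0).round(4),'zmax',V[:,2].max().round(4),'cap',np.median(V[V[:,2]>.083],0).round(4),V[V[:,2]>.083][:,:2].min(0).round(4),V[V[:,2]>.083][:,:2].max(0).round(4),'range',V.min(0).round(3),V.max(0).round(3))
                                                                                                                                          ~~~~~~~~~~~~~~~~~~~~~~~~^^^
ValueError: zero-size array to reduction operation minimum which has no identity
```

View pics/d.png

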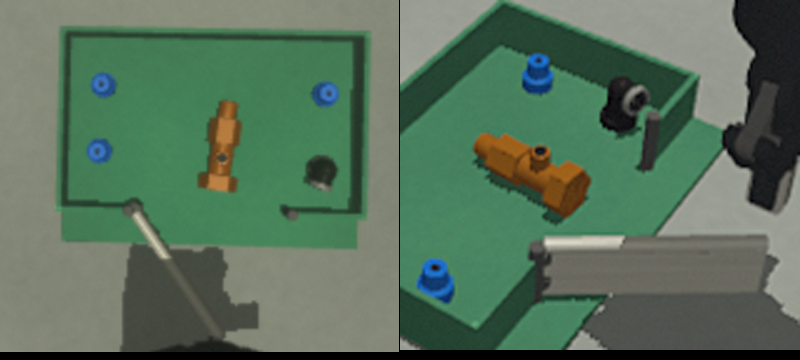

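The valve lies on its side in the pen at about (222,145) in the top half, with its foot about 20 mm behind the gate line. The tips and elbow haven't moved. Next I'll go round to the outer side of the gate and lower the tool.

```bash
python3 -m pendant '[{"translation":[0,0.7,0],"spin":0,"grip":0},{"translation":[0,1.4,0],"spin":0,"grip":0},{"translation":[0,2.0,0],"spin":0,"grip":0},{"translation":[0,2.0,0],"spin":0,"grip":0},{"translation":[0,2.0,-0.8],"spin":0,"grip":0},{"translation":[0,2.0,-1.6],"spin":0,"grip":0},{"translation":[0,2.0,-2.2],"spin":0,"grip":0},{"translation":[0,2.0,-2.2],"spin":0,"grip":0},{"translation":[0,2.0,-2.2],"spin":0,"grip":0}]'; python3 - <<'E'
from h import *
H=np.array([.563,.0565])
for a in np.linspace(1.0,0,11):
    r=.10;P=H+r*np.array([-np.sin(a),-np.cos(a)])+.005*np.array([-np.cos(a),np.sin(a)])
    t=P-[.011,-.0145]; print(a.round(2),t.round(4), ((t-[.459,.034])/.025).round(2))
E
```

```text
clock: 5.93
position: [0.4591, 0.0329, 0.0358]
ee_rot: [-0.001, -0.0, 1.0, -0.0]
contact_force: [-0.4, 0.3, -0.1]
finger_gap: 0.002
grasp_force: 0.0
1.0 [0.4652 0.0212] [ 0.25 -0.51]
0.9 [0.4706 0.0128] [ 0.46 -0.85]
0.8 [0.4768 0.0049] [ 0.71 -1.16]
0.7 [ 0.4838 -0.0023] [ 0.99 -1.45]
0.6 [ 0.4914 -0.0087] [ 1.3  -1.71]
0.5 [ 0.4997 -0.0144] [ 1.63 -1.93]
0.4 [ 0.5085 -0.0192] [ 1.98 -2.13]
0.3 [ 0.5177 -0.0231] [ 2.35 -2.28]
0.2 [ 0.5272 -0.026 ] [ 2.73 -2.4 ]
0.1 [ 0.537 -0.028] [ 3.12 -2.48]
0.0 [ 0.547 -0.029] [ 3.52 -2.52]
```

```bash
python3 -m pendant '[{"translation":[0.12,-0.25,0],"spin":0,"grip":0},{"translation":[0.25,-0.5,0],"spin":0,"grip":0},{"translation":[0.35,-0.68,0],"spin":0,"grip":0},{"translation":[0.46,-0.85,0],"spin":0,"grip":0},{"translation":[0.58,-1.0,0],"spin":0,"grip":0},{"translation":[0.71,-1.16,0],"spin":0,"grip":0},{"translation":[0.85,-1.3,0],"spin":0,"grip":0},{"translation":[0.99,-1.45,0],"spin":0,"grip":0},{"translation":[1.15,-1.58,0],"spin":0,"grip":0},{"translation":[1.3,-1.7,0],"spin":0,"grip":0},{"translation":[1.46,-1.82,0],"spin":0,"grip":0},{"translation":[1.63,-1.93,0],"spin":0,"grip":0},{"translation":[1.8,-2.03,0],"spin":0,"grip":0},{"translation":[1.98,-2.13,0],"spin":0,"grip":0},{"translation":[2.16,-2.2,0],"spin":0,"grip":0},{"translation":[2.35,-2.28,0],"spin":0,"grip":0},{"translation":[2.54,-2.34,0],"spin":0,"grip":0},{"translation":[2.73,-2.4,0],"spin":0,"grip":0}]'
python3 -m pendant '[{"translation":[0.12,-0.03,0],"spin":0,"grip":0},{"translation":[0.24,-0.06,0],"spin":0,"grip":0},{"translation":[0.36,-0.07,0],"spin":0,"grip":0},{"translation":[0.48,-0.08,0],"spin":0,"grip":0},{"translation":[0.58,-0.1,0],"spin":0,"grip":0},{"translation":[0.64,-0.1,0],"spin":0,"grip":0},{"translation":[0.7,-0.1,0],"spin":0,"grip":0}]'
python3 - <<'E'
from h import *
a=grab('top')['frame'];b=grab('side')['frame']
a=cv2.resize(a[140:290,200:370],None,fx=2.35,fy=2.35,interpolation=2)
b=cv2.resize(b[150:290,240:400],None,fx=2.5,fy=2.5,interpolation=2)
o=np.zeros((360,800,3),np.uint8);o[:a.shape[0],:399]=a[:360,:399];o[:350,400:]=b[:350]
cv2.imwrite('pics/e.png',o)
E
```

```text
clock: 7.43
position: [0.5278, -0.0269, 0.0363]
ee_rot: [0.0, -0.0, 1.0, -0.0]
contact_force: [-0.1, -0.7, -1.1]
finger_gap: 0.001
grasp_force: 0.3
clock: 8.02
position: [0.5449, -0.0292, 0.0363]
ee_rot: [-0.0, -0.0, 1.0, -0.0]
contact_force: [0.6, -0.5, -0.0]
finger_gap: 0.005
grasp_force: 0.3
```

View pics/e.png

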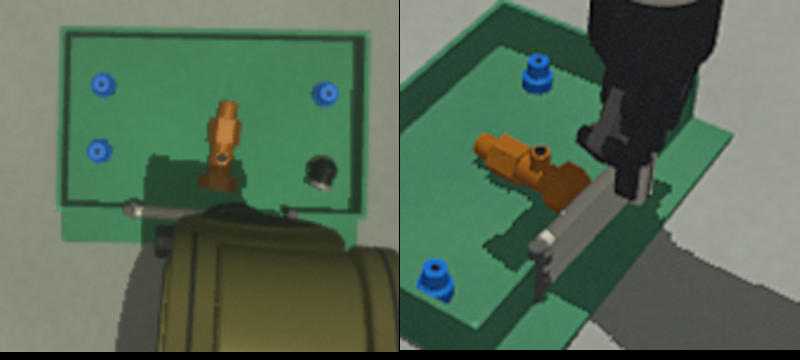

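The gate, running from (130,208) to about (290,213) in the top half, is nearly shut, and the valve hasn't moved. I'll close it in 1 mm steps until the force shows the stop.

```bash
for i in 1; do python3 -m pendant '[{"translation":[0.04,0,0],"spin":0,"grip":0},{"translation":[0.08,0,0],"spin":0,"grip":0},{"translation":[0.12,0,0],"spin":0,"grip":0},{"translation":[0.12,0,0],"spin":0,"grip":0}]'; python3 -m pendant '[{"translation":[0.04,0,0],"spin":0,"grip":0},{"translation":[0.04,0,0],"spin":0,"grip":0}]';  done
```

```text
clock: 8.45
position: [0.548, -0.0292, 0.0363]
ee_rot: [0.0, -0.0, 1.0, -0.0]
contact_force: [0.4, 0.0, -0.0]
finger_gap: -0.001
grasp_force: 0.0
clock: 8.62
position: [0.549, -0.0292, 0.0363]
ee_rot: [0.0, -0.0, 1.0, 0.0]
contact_force: [0.1, -0.3, 0.4]
finger_gap: -0.004
grasp_force: 0.0
```

```bash
python3 -m pendant '[{"translation":[0.04,0,0],"spin":0,"grip":0},{"translation":[0.08,0,0],"spin":0,"grip":0},{"translation":[0.08,0,0],"spin":0,"grip":0}]'; python3 - <<'E'
from h import *
d=grab('side'); W=cloud(d).reshape(-1,3); h=cv2.cvtColor(d['frame'],cv2.COLOR_BGR2HSV).reshape(-1,3).astype(int)
k=(abs(W[:,0]-.55)<.06)&(W[:,1]>-.08)&(W[:,1]<.07)&(W[:,2]>.053)&(W[:,2]<.064)&(h[:,1]<60)&(h[:,2]>60)
S=W[k]; o=np.argsort(S[:,1]); print(S[o][::4].round(4).tolist()); p=np.polyfit(S[:,1],S[:,0],1);print(p)
b=d['frame'];cv2.imwrite('pics/f.png',cv2.resize(b[190:280,280:370],None,fx=6,fy=6,interpolation=2))
E
```

```text
clock: 8.87
position: [0.5493, -0.0291, 0.036]
ee_rot: [-0.001, -0.0, 1.0, 0.0]
contact_force: [-4.5, -0.2, 2.0]
finger_gap: 0.001
grasp_force: 2.1
[[0.5371, -0.036, 0.0567], [0.5365, -0.0316, 0.056], [0.5367, -0.0275, 0.0613], [0.5621, -0.0246, 0.0565], [0.537, -0.023, 0.0535], [0.559, -0.0226, 0.0552], [0.5403, -0.0218, 0.0571], [0.5382, -0.0213, 0.0565], [0.5598, -0.0207, 0.0563], [0.5399, -0.0198, 0.0633], [0.5564, -0.0185, 0.0531], [0.5631, -0.0169, 0.0551], [0.5585, -0.0152, 0.0568], [0.5654, -0.0146, 0.0535], [0.5586, -0.0123, 0.0545], [0.5615, -0.0107, 0.0564], [0.5597, -0.0078, 0.0552], [0.5574, -0.007, 0.0549], [0.5612, -0.004, 0.0552], [0.5582, -0.0024, 0.0537], [0.5559, -0.0014, 0.0535], [0.5642, 0.0002, 0.0546], [0.5649, 0.0021, 0.0535], [0.5607, 0.0034, 0.0569], [0.5596, 0.0049, 0.0543], [0.5622, 0.0069, 0.0566], [0.5613, 0.0084, 0.0561], [0.5586, 0.0096, 0.0542], [0.5601, 0.0105, 0.0562], [0.5567, 0.0128, 0.0534], [0.5633, 0.0142, 0.0552], [0.5589, 0.0155, 0.0565], [0.5602, 0.0164, 0.0566], [0.5568, 0.0188, 0.0538], [0.5573, 0.0211, 0.0554], [0.5569, 0.0217, 0.054], [0.5576, 0.0237, 0.0552], [0.5623, 0.025, 0.0558], [0.5612, 0.0268, 0.0557], [0.5602, 0.0285, 0.0554], [0.5606, 0.0307, 0.0548], [0.5565, 0.0316, 0.0558], [0.5593, 0.0328, 0.0551], [0.5579, 0.0352, 0.0557], [0.5646, 0.0359, 0.0546], [0.5563, 0.0377, 0.0544], [0.5631, 0.0385, 0.0554], [0.5582, 0.0406, 0.0557], [0.5629, 0.0418, 0.0562], [0.5597, 0.044, 0.0555], [0.5585, 0.0459, 0.0556], [0.5631, 0.0473, 0.0563], [0.5623, 0.0484, 0.0533], [0.5576, 0.0503, 0.0556], [0.5569, 0.0514, 0.0547], [0.5596, 0.0528, 0.0543], [0.5605, 0.0543, 0.055], [0.5598, 0.0582, 0.0544], [0.5591, 0.0593, 0.0536], [0.5575, 0.0619, 0.0547], [0.5635, 0.0637, 0.0547]]
[0.13986669 0.55576087]
```

View pics/f.png

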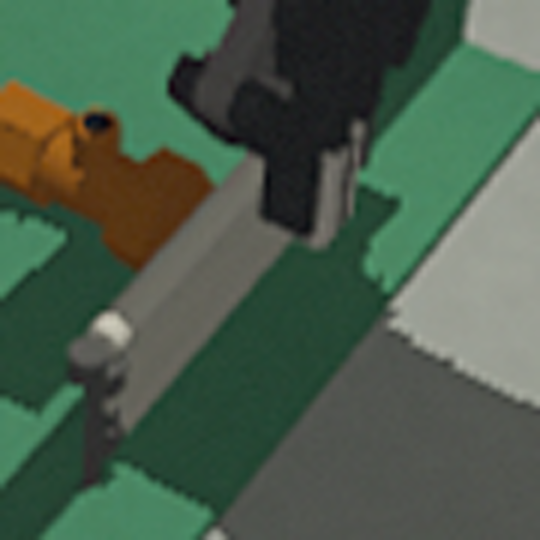

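The force rose to 4.5 N at the stop, and the gate bead from (110,330) to (260,170) keeps a constant x along its length. So the gate is shut. I'll back off and check.

```bash
python3 -m pendant '[{"translation":[-0.08,0,0],"spin":0,"grip":0},{"translation":[-0.3,0,0],"spin":0,"grip":0},{"translation":[-0.8,0,0],"spin":0,"grip":0},{"translation":[-1.6,0,0],"spin":0,"grip":0},{"translation":[-2.8,0,1],"spin":0,"grip":0},{"translation":[-4,0,2.5],"spin":0,"grip":0},{"translation":[-5,0,4],"spin":0,"grip":0},{"translation":[-5,0,4],"spin":0,"grip":0},{"translation":[-5,0,4],"spin":0,"grip":0},{"translation":[-5,0,4],"spin":0,"grip":0},{"translation":[-5,0,4],"spin":0,"grip":0}]'; python3 - <<'E'
from h import *
for n in('top','side'):
    d=grab(n); W=cloud(d).reshape(-1,3); h=cv2.cvtColor(d['frame'],cv2.COLOR_BGR2HSV).reshape(-1,3).astype(int)
    k=(abs(W[:,0]-.56)<.04)&(W[:,1]>-.08)&(W[:,1]<.04)&(W[:,2]>.053)&(W[:,2]<.064)
    S=W[k]; print(n,len(S),'slope,x0',np.polyfit(S[:,1],S[:,0],1))
    o=(h[:,0]>5)&(h[:,0]<22)&(h[:,1]>120)&(abs(W[:,0]-.62)<.07)&(abs(W[:,1]+.017)<.06)&(W[:,2]<.1); V=W[o]; print(V.min(0),V.max(0))
    a=d['frame']; c=a[140:290,200:370] if n=='top' else a[150:290,240:400]
    r=cv2.resize(c,(400,350),interpolation=2); A=r if n=='top' else np.hstack([A,r])
cv2.imwrite('pics/g.png',A)
E
```

```text
clock: 9.83
position: [0.4266, -0.0292, 0.1356]
ee_rot: [0.0, -0.0, 1.0, -0.0]
contact_force: [0.1, 0.2, -0.2]
finger_gap: 0.001
grasp_force: 0.0
top 237 slope,x0 [0.00307832 0.56427847]
[ 0.58522458 -0.03982824  0.02031733] [ 0.6671171  -0.00499771  0.04623133]
side 277 slope,x0 [-0.00069255  0.56019665]
[ 0.57934069 -0.0692742   0.00289666] [ 0.67807957 -0.00198494  0.04584558]
```

View pics/g.png

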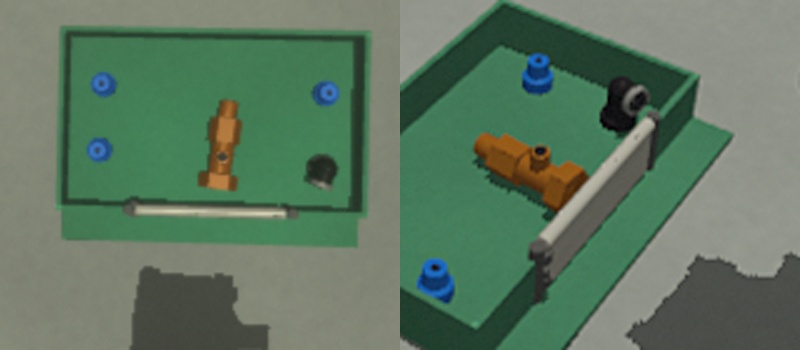

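The gate lies in line with the front walls, from (130,209) to (292,213), with a slope under 0.01 rad. The valve is lying inside, and the bystanders are still in place. I'm handing in.

```bash
python3 -c "from bench import finish_job; print(finish_job())"
```

```text
the job is handed in; nothing more can be done
None
```

I pushed the valve over so it lies on its side inside the pen, then pushed the gate shut (within about 0.01 rad by camera); the tips and elbow still stand in place, and the job is handed in (no verdict was returned).

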